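# Mount a primed panel on the table easel and lock its top clamp

### The arm

A 6-joint arm with a two-finger parallel gripper is mounted at the origin on the work surface. World frame = base frame: x ahead of the robot, y to its left, z up, the work surface at z = 0. Lengths are in mm, angles in rad, forces in N, time in s.
With the tool pointing down it reaches from about 350 to 975 mm from the base axis. Payload 7.1 kg.
Tool frame: the origin (TCP) lies midway between the tips of the shut fingers; the grasp point (between the pads) lies 19 mm behind it (bot.grip_depth is the distance from the TCP to the grasp point, in mm); z points along the fingers, y is the line along which they close (so a half turn about z gives the same grasp; the last joint's range is limited). The gripper opens to 88 mm and grips with 3 to 60 N. Pads are 20 mm wide; open, the fingers measure 115 mm over their backs; the gripper's body (75 mm by 178 mm) begins 61 mm behind the grasp point.
Start: joints at [1.225, 0.423, 1.63, -0, 1.089, -0.019], TCP at [200.602, 591.915, 222.675] pointing down, gripper open.
Joint ranges: [-3, 3], [-0.9, 2.11], [0.09, 2.58], [-1.31, 4.45], [0.11, 2.69], [-2.54, 2.54]. Speed limits (rad/s): [2.39, 2.39, 3.01, 3.14, 3.14, 3.14].

### API

Orientations are given as [roll, pitch, yaw] about the fixed x, y, z axes, in that order (R = Rz(yaw) Ry(pitch) Rx(roll)).
In Python, from plant import get_obs, camera, camera_info, finish_job, outline_of, spot_point, bot gives the robot as it stands.
- The arm moves only by the shell command python3 -m creep 'ROWS' [FORCE]. ROWS is a JSON list of rows, 1 to 12 of them, each an object with the fields ax, ay, az (a rotation vector in units of 0.2 rad), tx, ty, tz (the shift in shares of the most that a row can go, 1 being 50 mm), finger_gap (the finger opening in mm); a field left out counts as zero (the opening has to be given); each row shifts and turns the commanded pose from where the row before left it, along the tool's axes as they then stand; what a row does not reach is not made up. A row lasts 1/10 s, in which the tool goes at most 50 mm and 0.15 rad, less where a joint would pass 70% of its speed; a pose out of reach is approached as far as the arm can. The fingers move at their own pace and stop on an object; FORCE is the grip in N (left out, the last holds). Time passes only in rows, so rows that do not move let the fingers close. It prints the time, the measured TCP pose, the force, the opening and the grip force at its end. Input that does not fit is refused with a message, and nothing moves.
- get_obs(): the state, without advancing time (a new reading comes with each control period).
- camera(name): name is "side" or "top"; returns the picture (480x640x3 uint8, red, green, blue); there is no depth.
- camera_info(name): a dict with "fx", "fy", "cx", "cy" (pixels), "dist_coeffs" ([k1, k2, p1, p2, k3] as OpenCV has them; the pictures are not rectified), "pose" (4x4, takes a point from camera to world coordinates). Camera axes: x right, y down, z forward; pixel columns grow to the right and rows downward; lengths in mm; the calibration is good to about 2 mm. A picture is of the moment at which its call begins. camera_info takes no time and is no camera call.
- finish_job(): hands the job in; it is judged then, once.
Trained networks look in the newest picture that a camera, given by its name, has taken for a name from the list of things; names that differ only in an ending like _2 or _b are one class to them, and where a whole thing is asked for, a point or a joint stands for the part that bears it (a point fixed in the world has none). Each returns a list of dicts, best first, with "confidence" (0 to 1); they miss things now and then, are a little off and sometimes report something else, mostly with a low value. They report only what shows in the picture. A call takes as long as a camera call. They do not tell look-alikes from the thing itself.
- outline_of(camera, label): "pixels" (480x640 bool, what is visible of it) and "location" ([column, row] in pixels, amid what is visible of it).
- spot_point(camera, label): "location" ([column, row] in pixels: a listed point, or the origin of a listed thing).
The state is a dict: "t": time; "joint_positions": joint angles; "joint_vel": joint speeds; "tau": joint torques, N m; "tool_pos": TCP position; "tool_rot": TCP orientation; "ft_force": force on the tool from outside, world axes, zero at the start; "moment": the same for the moment, N m; "grip_width": finger opening in mm; "gripper_force": force on a finger pad.
Only numpy, scipy, OpenCV 4.12 (cv2) and the standard library are available. Lean on these libraries where they do the work, as an engineer would, in place of code of your own. Each camera call takes 0.05 s, during which the arm holds its last target. There are 200 camera calls.

### The job

Take the primed white panel out of the foil tray and lay it, white side up, lengthways on the sloping board of the table easel: centred on the metal mast, square, its lower short edge right down on the wooden ledge; lay it down, do not drop it. Then pull out the spring plunger of the top clamp, slide the clamp one hole down the mast so that its lip reaches over the panel's upper edge, and let the pin into that hole. Finish while holding: still gripping the plunger knob and pressing it firmly home, so that I can do up the wing screw; leave the paint pots and the wood slice where they are.

Things in the scene. Friction and masses are not known exactly. Their poses are not given: they have to be found in the camera images.
- panel: the primed painting panel, a plywood block with a white face, 120 x 62 x 16 mm, 0.06 to 0.13 kg; it lies white side up in the foil tray (floor 3 mm, rim 23 mm above the table). Origin: centre of its underside; x along its 120 mm length, y along its 62 mm width, z out of the white face. Its two ends are alike.
- board: sloping face of the fixed table easel: two stiles and between them a 30 mm aluminium mast with holes 30 mm apart, one plane 110 mm wide, 20 degrees from level. Origin: in that plane on the centre line, at the ledge; x up the slope, y across, z square out. The ledge fills x -24 to 0 mm, 180 mm wide, 12 mm high. A panel fully down has its centre at x 60 mm, y 0. Mast end: x 300 mm.
- clamp (a joint): slide of the black top clamp on the mast, m: 0 at its starting hole, growing down the slope; next hole down at 0.030. Stays where left (2.5 N friction; pin has 1.5 mm play each way). Its block is 32 mm (along slope) x 64 mm, top 22 mm above the board; at the next hole its lower face is 123 mm up from the ledge. A wing screw stands out 15 mm at its +y side.
- plunger (a joint): pull of the spring plunger in the clamp, m: 0 fully home (knob on its boss, 8 mm thick pin 8 mm deep in the mast), growing as the knob is pulled straight out of the board; the pin clears the mast from 0.008 on, end stop 0.012. The spring draws it home with 4 N, 7 N when fully pulled; between holes a let-go pin rides on the mast. A firm push on it is 5 to 15 N.
- knob (a point): middle of the grip of the plunger's knob, a knurled steel cylinder 26 mm in diameter, from 34 to 62 mm above the board (pin home), axis square to the board (z of this frame; x up the slope, y across). This point is 50 mm above the board (pin home), at x 169 mm of the board with the clamp at 0; it moves with the knob.
- lip (a point): middle of the lower, inner edge of the clamp's lip: the lip stands out 12 mm down the slope from the block, 60 mm wide, its underside 18 mm above the board. Same axes as the board.
- wood_slice: round wood slice with a painted face, 84 mm in diameter, 14 mm thick, in the foil tray beside the panel; leave it. Origin: centre of its underside.
- pot_near: low round paint pot, 60 mm in diameter, 26 mm high, on the table between tray and easel; leave it. Origin: centre of its underside.
- pot_far: low round paint pot, 60 mm in diameter, 26 mm high, on the table beyond the easel; leave it. Origin: centre of its underside.
Things that resemble listed ones, but are neither listed nor needed, are in the scene too. There is more than one size of the panel; the job needs the smallest.

How it is judged (in metres and radians):
On the way, in this order (a step that is already met when the one before it is completed fails the run):
1. the panel lies on the board, down on the ledge, let go, with the clamp still locked in its starting hole (x of panel in the frame of board between 0.057 and 0.068 m and y of panel in the frame of board between -0.012 and 0.012 m and z of panel in the frame of board between -0.004 and 0.004 m and angle between panel's own z axis and vertical below 0.6 rad and angle between the x axis of panel and the x axis of board, either way round below 0.12 rad and contact force between the fingers and panel below 0.1 N and value of joint clamp between -0.004 and 0.004 m and value of joint plunger below 0.003 m), for 0.2 s.
2. the plunger is pulled so that its pin is clear of the mast, before the clamp leaves its hole (value of joint plunger above 0.0075 m and value of joint clamp between -0.006 and 0.006 m), for 0.1 s.
At the end, for the whole second after the job is handed in: Clamp in the next hole down (within 3 mm), pin home (within 1.5 mm), fingers on the knob pressing it on its boss 2 N or more beyond the spring; panel flat on the board, white up, centred within 12 mm, square within 0.12 rad, lower edge within 5 mm of the ledge, at rest (value of joint clamp between 0.027 and 0.033 m and value of joint plunger below 0.0015 m and contact force between the fingers and plunger_c0 above 3 N and contact force between plunger_c0 and clamp_c0 above 6.5 N and x of panel in the frame of board between 0.057 and 0.065 m and y of panel in the frame of board between -0.012 and 0.012 m and z of panel in the frame of board between -0.004 and 0.004 m and angle between panel's own z axis and vertical below 0.6 rad and angle between the x axis of panel and the x axis of board, either way round below 0.12 rad and linear speed of panel below 0.03 m/s); the arm keeps its last pose, push and grip.
It fails at once if a paint pot or the wood slice is moved by more than 20 mm (distance of any of wood_slice, pot_near, pot_far from where it was at the start of the episode above 0.02 m).
It fails at once if the panel is dropped (falls free at more than 0.6 m/s) (contact force between the fingers and panel below 0.01 N and linear speed of panel above 0.6 m/s).
It also fails if it takes over 51 s, if anything falls off the work surface, if the arm or the gripper's body presses on something with over 40 N, if the wrist force passes 120 N, or if a joint passes its speed limit or range.

## Working session

There is one attempt and no reset: what is moved stays moved. The work goes in short steps, Python scripts to look and compute and a shell command to move; the robot and the scene stay as the last step left them, time stands still between calls to the robot, and variables do not carry over. Pictures are saved under pics/ and viewed, at most 10 in all, crops included, and the job is handed in when it is done.

```bash
ls; mkdir -p pics; python3 - <<'E'
from plant import *
import cv2,numpy as np
for n in("top","side"):
    im=camera(n); cv2.imwrite(f"pics/{n}0.png",im[:,:,::-1])
    i=camera_info(n); print(n,i["fx"],i["cx"],i["cy"],i["dist_coeffs"],np.round(i["pose"],3).tolist())
    for l in("panel","board","clamp","knob","lip","wood_slice","pot_near","pot_far"):
        print(l,[(np.round(d["location"]).tolist(),round(d["confidence"],2)) for d in spot_point(n,l)])
print(get_obs())
E
```

```text
pics
top 433.7361994129815 317.1038938756371 245.9174149011629 [-0.10606856  0.          0.          0.          0.        ] [[-0.001, -1.0, 0.022, 465.82], [-1.0, 0.001, -0.011, 153.504], [0.011, -0.022, -1.0, 1126.38], [0.0, 0.0, 0.0, 1.0]]
panel [([281.0, 265.0], 0.97), ([259.0, 362.0], 0.8), ([144.0, 240.0], 0.69)]
board [([467.0, 259.0], 0.89)]Traceback (most recent call last):
  File "<stdin>", line 7, in <module>
ValueError: it knows: board, knob, lip, panel, pot_far, pot_near, wood_slice
```

```bash
python3 - <<'E'
from plant import *
import cv2,numpy as np
for n in("top","side"):
    im=camera(n); cv2.imwrite(f"pics/{n}0.png",im[:,:,::-1])
    i=camera_info(n)
    if n=="side": print(n,i["fx"],i["cx"],i["cy"],i["dist_coeffs"],np.round(i["pose"],3).tolist())
    for l in("panel","board","knob","lip","wood_slice","pot_near","pot_far"):
        print(l,[(np.round(d["location"],1).tolist(),round(d["confidence"],2)) for d in spot_point(n,l)])
print(get_obs())
E
```

```text
panel [([278.9, 265.4], 0.93), ([258.8, 361.7], 0.87), ([147.2, 241.6], 0.86)]
board [([467.0, 257.5], 0.97)]
knob [([466.6, 196.2], 0.62)]
lip [([461.4, 209.9], 0.7)]
wood_slice [([279.9, 206.0], 0.64), ([362.3, 240.0], 0.38)]
pot_near [([364.5, 239.9], 0.55)]
pot_far [([375.4, 131.6], 0.68)]
side 456.2495115889715 314.23136905647715 237.7073466320735 [0.0294583 0.        0.        0.        0.       ] [[0.775, -0.45, 0.444, 80.287], [-0.632, -0.568, 0.527, -339.306], [0.015, -0.689, -0.725, 827.303], [0.0, 0.0, 0.0, 1.0]]
panel [([159.4, 316.8], 0.92), ([273.1, 272.1], 0.87), ([217.8, 186.0], 0.75)]
board [([437.6, 413.8], 0.69)]
knob [([482.6, 320.8], 0.56)]
lip [([479.6, 343.0], 0.81)]
wood_slice [([323.6, 239.2], 0.6)]
pot_near [([356.8, 321.9], 0.67), ([477.1, 339.1], 0.24)]
pot_far [([453.5, 266.5], 0.81)]
{'t': 0.95, 'joint_positions': array([ 1.22499642e+00,  4.23085913e-01,  1.62991494e+00, -1.25770063e-05,
        1.08859901e+00, -1.89976750e-02]), 'joint_vel': array([-1.26339217e-03,  3.16982717e-04, -1.31162015e-03,  1.06286432e-03,
       -2.28719225e-03,  1.14207771e-05]), 'tau': array([-6.76263353e-04, -5.44582593e+01, -2.74053007e+01,  6.43181708e-02,
        1.67747727e-02, -2.05242560e-05]), 'tool_pos': array([200.60459565, 591.90638093, 222.67798226]), 'tool_rot': array([-3.14158523e+00,  1.10039054e-05,  2.81479625e+00]), 'ft_force': array([-0.04392803,  0.24531205,  0.16930302]), 'moment': array([ 0.01010557,  0.02328757, -0.00057113]), 'gripper_force': 0.0, 'grip_width': 87.65997866370884}
```

View pics/top0.png

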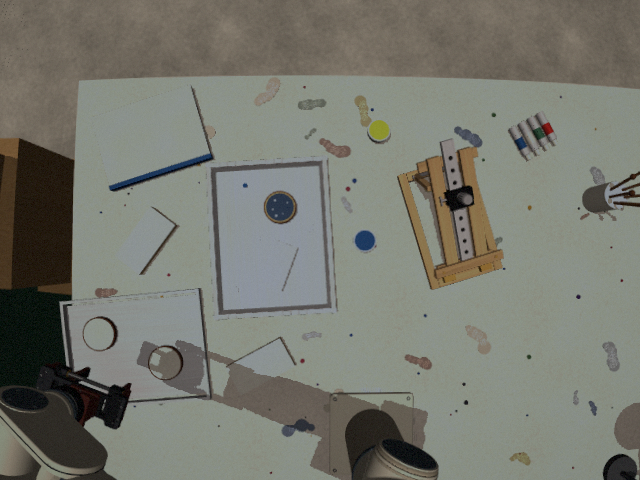

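View pics/side0.png

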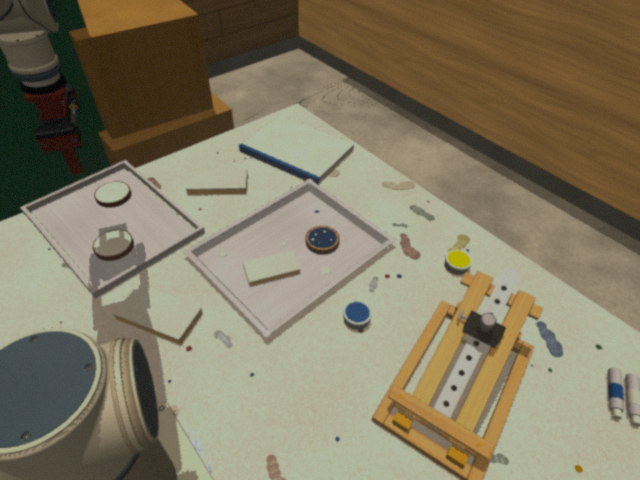

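The top view shows the foil tray with a panel at about (279,265) and the wood slice at (280,206). The easel is at about (450,215), with its ledge towards the robot and the clamp at (460,197). Things that could be taken for the panel, as top / side pixels: (279,265) / (273,272), in the tray; (259,362) / (159,317), on the table; (147,241) / (218,186), on the table. The description says the panel is in the tray and is the smallest, so I choose the first and check it by its size and in a crop.

```bash
cat > h.py <<'E'
from plant import *
import cv2,numpy as np
from scipy.spatial.transform import Rotation as Ro
I={n:camera_info(n) for n in("top","side")}
def KD(n):
    i=I[n]; return np.array([[i["fx"],0,i["cx"]],[0,i["fy"],i["cy"]],[0,0,1]]),np.array(i["dist_coeffs"])
def ray(n,px):
    K,D=KD(n); P=np.array(I[n]["pose"]); u=cv2.undistortPoints(np.array(px,float).reshape(-1,1,2),K,D)[:,0]
    d=np.c_[u,np.ones(len(u))]@P[:3,:3].T
    return P[:3,3],d
def atz(n,px,z):
    o,d=ray(n,px); return o+d*((z-o[2])/d[:,2])[:,None]
def tri(a,b):
    o1,d1=ray("top",a);o2,d2=ray("side",b);d1=d1[0];d2=d2[0]
    s=np.linalg.lstsq(np.c_[d1,-d2],o2-o1,rcond=None)[0]
    p,q=o1+s[0]*d1,o2+s[1]*d2
    return (p+q)/2,np.linalg.norm(p-q)
def proj(n,X):
    K,D=KD(n);T=np.linalg.inv(I[n]["pose"])
    return cv2.projectPoints(np.array(X,float).reshape(-1,1,3),cv2.Rodrigues(T[:3,:3])[0],T[:3,3],K,D)[0][:,0]
E
python3 - <<'E'
from h import *
for n,ps in(("top",0),("side",0)):
    im=camera(n)
    for d in outline_of(n,"panel"):
        m=d["pixels"].astype(np.uint8); c,_=cv2.findContours(m,0,2); c=max(c,key=cv2.contourArea)[:,0]
        w=atz(n,c,19)[:,:2].astype(np.float32); r=cv2.minAreaRect(w)
        print(n,np.round(d["location"]),round(d["confidence"],2),m.sum(),np.round(r[0],1),np.round(r[1],1),round(r[2],1))
    if n=="side": crop=im[200:350,180:400]
P={}
for n in("top","side"):
    camera(n)
    for l in("board","knob","lip","wood_slice","pot_near","pot_far"):
        a=[spot_point(n,l) for _ in range(1)][0]
        if a: P[n,l]=a[0]["location"]
for l in("board","knob","lip","wood_slice","pot_near","pot_far"):
    if("top",l) in P and("side",l) in P: print(l,np.round(tri(P["top",l],P["side",l])[0],1),round(tri(P["top",l],P["side",l])[1],1))
a=cv2.resize(crop,None,fx=3,fy=3,interpolation=2)
cv2.imwrite("pics/crop1.png",a[:,:,::-1])
t=cv2.resize(camera("top")[120:310,380:520],None,fx=3.1,fy=3.1,interpolation=2); s=cv2.resize(camera("side")[250:480,360:560],None,fx=2,fy=2,interpolation=2)
H=589;c=np.zeros((H,t.shape[1]+s.shape[1]+0,3),np.uint8);c[:t.shape[0],:t.shape[1]]=t[:H];c[:s.shape[0],t.shape[1]:]=s[:H]
cv2.imwrite("pics/easel.png",c[:600,:,::-1]);print(c.shape,t.shape)
E
```

```text
top [261. 367.] 0.92 2042 [184.  288.4] [ 87.2 164.4] 28.9
top [279. 265.] 0.74 1188 [441.4 242.3] [ 64.8 123.3] 69.7
top [146. 239.] 0.73 2100 [505.5 585.8] [ 92.4 165.6] 53.7
side [215. 182.] 0.91 1572 [503.2 581.8] [113.3 168.3] 55.5
side [274. 267.] 0.63 1312 [440.6 237.7] [ 75.3 124. ] 71.1
side [155. 314.] 0.56 3015 [181.9 285. ] [ 95. 173.] 28.9
side [470. 361.] 0.23 11349 [ 656.3 -175.4] [442.2 190.5] 16.8
knob [ 489.7 -113.3  241.1] 219.2
wood_slice [592.9 229.5  17.6] 9.0
pot_near [505.6  20.4  -0.9] 2.7
pot_far [792.3 -14.   -3.6] 8.5
(589, 834, 3) (589, 434, 3)
```

```bash
python3 -c "
import cv2
a=cv2.imread('pics/easel.png');print(a.shape)
if a.shape[1]>800: cv2.imwrite('pics/easel.png',cv2.resize(a,(800,int(a.shape[0]*800/a.shape[1]))))"
```

```text
(589, 834, 3)
```

View pics/crop1.png

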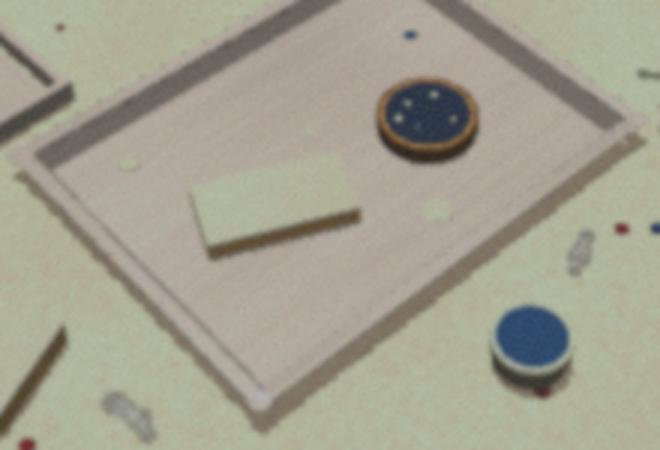

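View pics/easel.png

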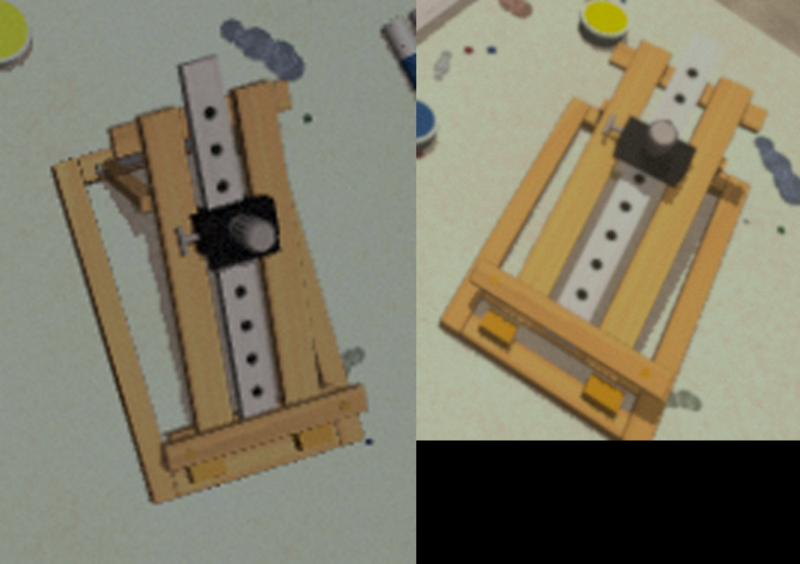

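The crop shows a primed white plywood block of about 120x62 in the tray, so the choice is right. Its fitted centre is at about (441,240). The easel crop shows the mast holes, the clamp, the ledge and its corners, so I fit the board pose from those.

```bash
cat > fit.py <<'E'
from h import *
from scipy.optimize import least_squares
T=lambda p:np.array([380+p[0]/2.974,120+p[1]/2.974]); S=lambda p:np.array([360+(p[0]-416.3)/1.918,250+p[1]/1.918])
th={259:(210,112),229:(216,149),199:(222,186),109:(240,292),79:(246,326),49:(252,358),19:(257,392)}
sh={229:(680,98),259:(692,72),139:(639,179),109:(625,206),79:(611,236),49:(596,264),19:(582,294)}
obs=[]
for n,hh,f in(("top",th,T),("side",sh,S)):
    g=cv2.cvtColor(camera(n),cv2.COLOR_RGB2GRAY).astype(float)
    for x,p in hh.items():
        c=f(p)
        for _ in range(3):
            a,b=np.round(c).astype(int); yy,xx=np.mgrid[b-3:b+4,a-3:a+4]; w=g[b-3:b+4,a-3:a+4]; w=np.clip(np.percentile(w,60)-w-15,0,None)
            if w.sum(): c=np.array([(w*xx).sum(),(w*yy).sum()])/w.sum()
        obs.append((n,(x,0,0),c,1.0,f"h{x}"))
for X,p in(((0,90,12),(163,443)),((0,-90,12),(364,386)),((-24,90,12),(168,469)),((-24,-90,12),(366,410))): obs.append(("top",X,T(p),.4,"L"))
for X,p in(((0,90,12),(477,262)),((-24,90,12),(465,281))): obs.append(("side",X,S(p),.4,"L"))
for n,l,X,w in(("top","knob",(169,0,50),.3),("side","knob",(169,0,50),.3),("top","board",(0,0,0),.3),("side","board",(0,0,0),.3),("top","lip",(141,0,18),.3),("side","lip",(141,0,18),.3)):
    d=spot_point(n,l)
    if d: obs.append((n,X,np.array(d[0]["location"]),w,l))
def R(p): return Ro.from_euler("z",p[3]).as_matrix()@Ro.from_euler("y",-np.radians(20)).as_matrix()
def res(p,raw=0):
    r=[(proj(n,np.array(p[:3])+R(p)@np.array(X,float))[0]-c)*(1 if raw else w) for n,X,c,w,_ in obs]
    return np.array(r) if raw else np.ravel(r)
s=least_squares(res,[480,-190,40,.2],loss="soft_l1",x_scale=[10,10,10,.1])
print(np.round(s.x,3))
for o,r in zip(obs,res(s.x,1)): print(o[0],o[4],np.round(o[2],1),np.round(r,1))
np.save("board.npy",s.x)
E
python3 fit.py
```

```text
[ 4.58835e+02 -2.33386e+02  5.93910e+01  2.88000e-01]
top h259 [450.1 157.5] [ 0.1 -0.2]
top h229 [452.3 170. ] [ 0.1 -0.2]
top h199 [454.3 182.3] [ 0.2 -0.3]
top h109 [460.4 217.8] [ 0.1 -0.2]
top h79 [462.4 229.3] [ 0.1 -0.2]
top h49 [464.2 240.4] [ 0.1 -0.1]
top h19 [466.  251.5] [ 0.1 -0.2]
side h229 [496.9 301.1] [-0.3  0. ]
side h259 [503.4 287.7] [-0.   0.1]
side h139 [475.8 342.9] [-0.2  0.1]
side h109 [468.5 357.5] [-0.2  0.1]
side h79 [461.1 372.4] [-0.2  0.1]
side h49 [453.6 387.6] [-0.3  0.2]
side h19 [445.9 403.3] [-0.4  0.1]
top L [434.8 269. ] [0.4 1.3]
top L [502.4 249.8] [ 0.2 -0.4]
top L [436.5 277.7] [0.4 1.2]
top L [503.1 257.9] [0.7 0.2]
side L [391.6 386.6] [ 1.2 -3.2]
side L [385.4 396.5] [ 0.8 -0.8]
top knob [468.5 196.2] [-2.9  2.2]
side knob [486.1 323.3] [ 0.8 -2.5]
top board [464.8 257.9] [2.4 0.3]
side board [439.9 411.1] [0.6 2.4]
top lip [460.8 209.6] [ 0.8 -2.7]
side lip [476.9 339.2] [0.5 0.3]
```

The manual's scale: shifts go in shares of 50 mm and turns go in units of 0.2 rad. Converting my numbers, -34 mm is -0.68, -25 mm is -0.5, 0.018 rad is 0.09.

```bash
python3 -m creep '[{"az":0.09,"tx":-0.68,"ty":-0.5,"tz":0.28,"finger_gap":88},{"tx":-0.68,"ty":-0.5,"tz":0.28,"finger_gap":88},{"tx":-0.68,"ty":-0.5,"tz":0.28,"finger_gap":88},{"tx":-0.68,"ty":-0.5,"tz":0.28,"finger_gap":88},{"tx":-0.68,"ty":-0.5,"tz":0.28,"finger_gap":88},{"tx":-0.68,"ty":-0.5,"tz":0.28,"finger_gap":88},{"tx":-0.68,"ty":-0.5,"tz":0.28,"finger_gap":88},{"tx":-0.68,"ty":-0.5,"tz":0.28,"finger_gap":88},{"tx":-0.68,"ty":-0.5,"tz":0.28,"finger_gap":88},{"tx":-0.68,"ty":-0.5,"tz":0.28,"finger_gap":88},{"finger_gap":88}]' 20; python3 - <<'E'
from h import *
go(np.array([441.5,243,7]),down(np.pi-.345))
im=camera("top");cv2.imwrite("pics/t2.png",cv2.resize(im[180:340,180:380],None,fx=3,fy=3)[:,:,::-1])
for d in outline_of("top","panel"): print(d["location"],d["pixels"].sum())
E
```

```text
t: 3.45
tool_pos: [438.1, 238.4, 81.3]
tool_rot: [-3.14, -0.001, 2.792]
ft_force: [-0.8, -0.9, 0.3]
grip_width: 88.1
gripper_force: 0.0
rotvec [-0.002 -0.001 -0.004] d_tool(now) [-1.7  5.6 74.3] d_tool(target axes) [-1.7  5.4 74.3]
[237.6, 369.7] 420
[144.0, 239.8] 2128
```

View pics/t2.png

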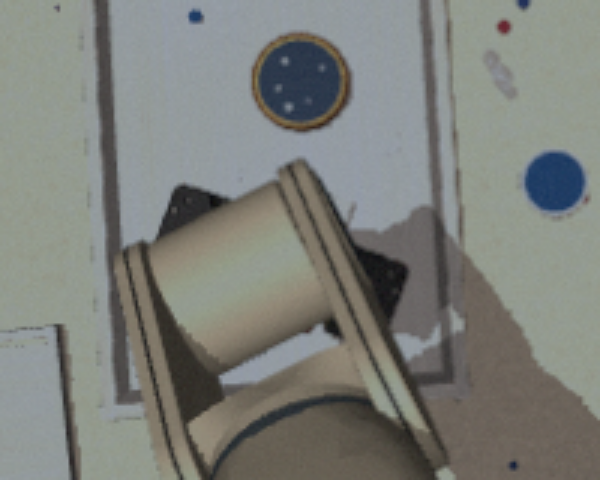

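The gripper hides the panel in the top view. The wood slice at (300,82) in the crop is well clear. I descend.

```bash
python3 -m creep '[{"tx":-0.04,"ty":0.11,"tz":0.4,"finger_gap":88},{"tz":0.5,"finger_gap":88},{"tz":0.4,"finger_gap":88},{"tz":0.16,"finger_gap":88},{"finger_gap":88}]' 25; python3 - <<'E'
from h import *
go(np.array([441.5,243,7]),down(np.pi-.345))
E
```

```text
t: 4.05
tool_pos: [439.6, 247.4, 9.2]
tool_rot: [-3.141, -0.001, 2.798]
ft_force: [-0.4, 0.0, 0.0]
grip_width: 87.9
gripper_force: 0.0
rotvec [-0.001 -0.001  0.002] d_tool(now) [-3.3 -3.4  2.2] d_tool(target axes) [-3.3 -3.4  2.2]
```

In the tool's units: -3.4 mm is -0.068, -3 mm is -0.06.

```bash
python3 -m creep '[{"tx":-0.06,"ty":-0.068,"tz":0.04,"finger_gap":88},{"finger_gap":62},{"finger_gap":55},{"finger_gap":50},{"finger_gap":50},{"finger_gap":50}]' 25; python3 - <<'E'
from h import *
go(np.array([441.5,243,7]),down(np.pi-.345))
E
```

```text
t: 4.65
tool_pos: [442.4, 242.5, 8.1]
tool_rot: [3.141, 0.0, 2.797]
ft_force: [-0.7, -1.7, 6.1]
grip_width: 61.9
gripper_force: 25.0
rotvec [0. 0. 0.] d_tool(now) [1.  0.2 1.1] d_tool(target axes) [1.  0.2 1.1]
```

```bash
python3 -m creep '[{"tz":-0.3,"finger_gap":50},{"tz":-0.8,"finger_gap":50},{"tz":-0.9,"finger_gap":50},{"tz":-0.9,"finger_gap":50},{"tz":-0.3,"finger_gap":50},{"finger_gap":50}]' 25; python3 - <<'E'
from h import *
print(get_obs()["ft_force"])
go(B(66,0,60),RB)
E
```

```text
t: 5.25
tool_pos: [443.6, 243.2, 170.2]
tool_rot: [3.138, 0.004, 2.797]
ft_force: [-0.4, -0.4, -1.3]
grip_width: 61.5
gripper_force: 25.0
[-0.36321402 -0.41074391 -1.30676644]
rotvec [-0.108 -0.332 -0.627] d_tool(now) [-208.8 -418.9   31. ] d_tool(target axes) [  85.3 -461.3    2.9]
```

```bash
python3 -m creep '[{"tx":-0.2,"ty":-0.4,"finger_gap":50},{"tx":-0.4,"ty":-0.8,"finger_gap":50},{"tx":-0.4,"ty":-0.8,"finger_gap":50},{"tx":-0.4,"ty":-0.8,"finger_gap":50},{"tx":-0.4,"ty":-0.8,"finger_gap":50},{"tx":-0.4,"ty":-0.8,"finger_gap":50},{"tx":-0.4,"ty":-0.8,"finger_gap":50},{"tx":-0.4,"ty":-0.8,"finger_gap":50},{"tx":-0.4,"ty":-0.8,"finger_gap":50},{"tx":-0.4,"ty":-0.8,"finger_gap":50},{"tx":-0.2,"ty":-0.4,"finger_gap":50},{"finger_gap":50}]'; python3 - <<'E'
from h import *
go(B(66,0,60),RB); print(get_obs()["joint_positions"])
E
```

```text
t: 6.45
tool_pos: [494.6, -204.0, 165.8]
tool_rot: [-3.141, -0.002, 2.793]
ft_force: [0.2, 0.4, -1.0]
grip_width: 61.7
gripper_force: 25.0
rotvec [-0.111 -0.339 -0.63 ] d_tool(now) [ -9.9 -15.1  27.4] d_tool(target axes) [ 10.4 -18.   25.4]
[-4.13363448e-01  3.69975965e-01  1.87112437e+00 -3.83304907e-04
  9.02353597e-01 -1.63557514e+00]
```

In the tool's units: -0.12 rad is -0.6.

```bash
python3 -m creep '[{"ax":-0.1,"ay":-0.325,"az":-0.6,"finger_gap":50},{"ax":-0.1,"ay":-0.325,"az":-0.6,"finger_gap":50},{"ax":-0.1,"ay":-0.325,"az":-0.6,"finger_gap":50},{"ax":-0.1,"ay":-0.325,"az":-0.6,"finger_gap":50},{"ax":-0.1,"ay":-0.325,"az":-0.6,"finger_gap":50},{"finger_gap":50}]'; python3 - <<'E'
from h import *
go(B(66,0,40),RB); inb(); print(get_obs()["joint_positions"])
E
```

```text
t: 7.05
tool_pos: [502.0, -188.6, 173.6]
tool_rot: [-3.131, 0.3, -2.91]
ft_force: [0.0, -0.1, -0.7]
grip_width: 61.6
gripper_force: 25.0
rotvec [-0.028 -0.049 -0.053] d_tool(now) [ 19.8 -30.4  50.7] d_tool(target axes) [ 23.9 -30.7  48.8]
t 7.05 TCP in board [89.9 30.7 88.8] rot err [-0.028 -0.049 -0.053]
[-0.49006813  0.27928733  2.03186958  0.32772314  0.62112228 -2.53817294]
```

Joint 6 is at the end of its range this way round. The panel's ends are alike, so I turn half a turn the other way.

```bash
sed -i 's/^RB=.*/RB=np.c_[BR[:,0],-BR[:,1],-BR[:,2]]  # tool x up slope/' h.py; python3 -m creep '[{"az":0.3,"tz":-0.1,"finger_gap":50},{"az":0.7,"tz":-0.1,"finger_gap":50},{"az":0.7,"finger_gap":50},{"az":0.7,"finger_gap":50},{"az":0.7,"finger_gap":50},{"az":0.7,"finger_gap":50},{"az":0.7,"finger_gap":50},{"az":0.7,"finger_gap":50},{"az":0.7,"finger_gap":50},{"az":0.7,"finger_gap":50},{"az":0.7,"finger_gap":50},{"az":0.7,"finger_gap":50}]'; python3 -m creep '[{"az":0.7,"finger_gap":50},{"az":0.7,"finger_gap":50},{"az":0.7,"finger_gap":50},{"az":0.7,"finger_gap":50},{"az":0.7,"finger_gap":50},{"az":0.7,"finger_gap":50},{"az":0.7,"finger_gap":50},{"az":0.7,"finger_gap":50},{"az":0.7,"finger_gap":50},{"az":0.7,"finger_gap":50},{"finger_gap":50}]';python3 - <<'E'
from h import *
go(B(66,0,40),RB); inb(); print(get_obs()["joint_positions"])
E
```

```text
t: 8.25
tool_pos: [499.9, -190.1, 183.2]
tool_rot: [2.842, 0.002, 1.77]
ft_force: [-1.2, 0.6, -0.8]
grip_width: 61.6
gripper_force: 25.0
t: 9.35
tool_pos: [500.0, -190.1, 183.3]
tool_rot: [3.086, -0.295, 0.383]
ft_force: [-0.3, -0.4, -0.4]
grip_width: 61.7
gripper_force: 25.0
rotvec [0.026 0.052 0.091] d_tool(now) [-24.5  26.   60.8] d_tool(target axes) [-25.1  29.8  58.8]
t 9.35 TCP in board [91.1 29.8 98.8] rot err [0.026 0.052 0.091]
[-0.49441116  0.26113897  2.02719585  0.31763207  0.64334575  0.46704011]
```

In the tool's units: 28 mm is 0.56, 20 mm is 0.4, 0.091 rad is 0.455.

```bash
python3 -m creep '[{"ax":0.13,"ay":0.26,"az":0.455,"finger_gap":50},{"tx":-0.24,"ty":0.3,"tz":0.2,"finger_gap":50},{"tx":-0.26,"ty":0.3,"tz":0.4,"finger_gap":50},{"tz":0.56,"finger_gap":50},{"finger_gap":50}]';python3 - <<'E'
from h import *
go(B(66,0,20),RB); inb(); print(get_obs()["joint_positions"],get_obs()["ft_force"])
E
```

```text
t: 9.85
tool_pos: [504.1, -219.5, 117.9]
tool_rot: [-3.139, -0.347, 0.291]
ft_force: [-0.7, 0.4, -1.5]
grip_width: 62.0
gripper_force: 25.0
rotvec [-0.004  0.002  0.003] d_tool(now) [ 1.5  0.6 18.8] d_tool(target axes) [ 1.5  0.5 18.8]
t 9.85 TCP in board [64.5  0.5 38.8] rot err [-0.004  0.002  0.003]
[-0.58048124  0.40475485  2.03710111  0.536815    0.5372783   0.25688269] [-0.72807904  0.37162827 -1.45372556]
```

```bash
python3 -m creep '[{"tx":0.03,"ty":0.01,"tz":0.24,"finger_gap":50},{"tz":0.2,"finger_gap":50},{"finger_gap":50}]';python3 - <<'E'
from h import *
inb()
c,R=cur()
im=camera("side")
for d in outline_of("side","panel"): print(d["location"],d["pixels"].sum())
for l,X in(("uw corner",B(0,31,28)),): pass
c0=BR.T@(c-B0)
print("expected panel corners px",np.round(proj("side",[B(c0[0]+sx*60,sy*31,c0[2]+11) for sx,sy in((-1,1),(-1,-1),(1,1),(1,-1))]),1).tolist())
cv2.imwrite("pics/s3.png",cv2.resize(im[280:460,360:560],None,fx=3.3,fy=3.3,interpolation=2)[:,:,::-1])
E
```

```text
t: 10.15
tool_pos: [514.4, -218.0, 100.5]
tool_rot: [3.141, -0.351, 0.289]
ft_force: [-0.0, 0.1, -1.5]
grip_width: 61.5
gripper_force: 25.0
t 10.15 TCP in board [68.3 -1.  18.9] rot err [ 0.    -0.001  0.001]
[450.9, 394.4] 1188
[172.0, 319.6] 1718
[224.2, 181.4] 1110
[322.6, 240.5] 731
expected panel corners px [[426.5, 396.5], [461.9, 417.8], [458.0, 335.1], [492.8, 353.5]]
```

View pics/s3.png

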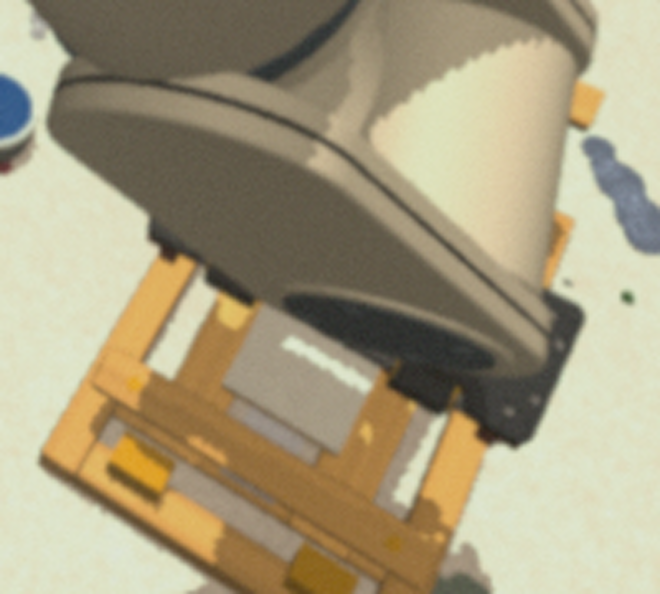

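The side crop shows the panel square over the board. Its lower corners, at (428,396) and (464,417) in the full picture, put its centre at x about 70 and y about -2.5. I lower it to contact and then slide it down to the ledge.

In the tool's units: 5 mm is 0.1, -2 mm is -0.04.

```bash
python3 -m creep '[{"ty":-0.04,"tz":0.1,"finger_gap":50},{"tz":0.08,"finger_gap":50},{"tz":0.04,"finger_gap":50},{"finger_gap":50}]';python3 -c "from h import *;inb();print(BR.T@get_obs()['ft_force'])"; python3 -m creep '[{"tz":0.03,"finger_gap":50},{"tz":0.02,"finger_gap":50},{"finger_gap":50}]';python3 -c "from h import *;inb();print(BR.T@get_obs()['ft_force'])"
```

```text
t: 10.65
tool_pos: [517.3, -215.6, 90.5]
tool_rot: [3.141, -0.351, 0.287]
ft_force: [-0.6, 1.1, -1.4]
grip_width: 61.9
gripper_force: 25.0
t 10.65 TCP in board [68.1  0.5  8.3] rot err [ 0.001 -0.002 -0.001]
[-0.76300452  1.24907028 -1.22544579]
t: 10.95
tool_pos: [518.2, -215.4, 88.3]
tool_rot: [3.141, -0.351, 0.287]
ft_force: [0.7, -0.2, -0.5]
grip_width: 61.7
gripper_force: 25.0
t 10.95 TCP in board [68.2  0.4  6. ] rot err [ 0.001 -0.002 -0.001]
[ 0.45474057 -0.41749589 -0.66800722]
```

Now slide down towards the ledge, staying about 1 mm up.

In the tool's units: -3 mm is -0.06, -2 mm is -0.04.

```bash
python3 -m creep '[{"tx":-0.06,"tz":0.01,"finger_gap":50},{"tx":-0.04,"finger_gap":50},{"finger_gap":50}]';python3 -c "from h import *;inb();print(BR.T@get_obs()['ft_force'])"; python3 -m creep '[{"tx":-0.04,"finger_gap":50},{"finger_gap":50}]';python3 -c "from h import *;inb();print(BR.T@get_obs()['ft_force'])"
```

```text
t: 11.25
tool_pos: [513.4, -216.7, 86.0]
tool_rot: [3.141, -0.351, 0.287]
ft_force: [0.6, 0.8, -1.5]
grip_width: 61.4
gripper_force: 25.0
t 11.25 TCP in board [62.7  0.5  5.5] rot err [ 0.001 -0.002 -0.001]
[ 0.20890342  0.60699164 -1.70314869]
t: 11.45
tool_pos: [511.8, -217.3, 85.4]
tool_rot: [3.141, -0.351, 0.287]
ft_force: [0.5, 0.3, -1.1]
grip_width: 61.8
gripper_force: 25.0
t 11.45 TCP in board [60.9  0.4  5.5] rot err [ 0.001 -0.002 -0.001]
[ 0.15168647  0.1698331  -1.2782053 ]
```

```bash
python3 -m creep '[{"tx":-0.03,"finger_gap":50},{"finger_gap":50}]';python3 -c "from h import *;inb();print(BR.T@get_obs()['ft_force'])"; python3 -m creep '[{"tz":0.02,"finger_gap":50},{"tz":0.014,"finger_gap":50},{"finger_gap":50}]';python3 -c "from h import *;inb();print(BR.T@get_obs()['ft_force'])"
```

```text
t: 11.65
tool_pos: [510.7, -217.7, 85.0]
tool_rot: [3.141, -0.351, 0.287]
ft_force: [-0.4, 0.4, -1.3]
grip_width: 61.7
gripper_force: 25.0
t 11.65 TCP in board [59.6  0.3  5.5] rot err [ 0.001 -0.002 -0.001]
[-0.66663985  0.44182054 -1.10233737]
t: 11.95
tool_pos: [511.3, -217.4, 83.4]
tool_rot: [3.141, -0.351, 0.287]
ft_force: [-0.7, -0.2, -0.3]
grip_width: 61.9
gripper_force: 25.0
t 11.95 TCP in board [59.7  0.4  3.8] rot err [ 0.001 -0.002 -0.   ]
[-7.49475652e-01  7.50030583e-03  3.35650621e-05]
```

```bash
python3 -m creep '[{"tz":0.02,"finger_gap":50},{"finger_gap":50}]';python3 -c "from h import *;inb();print(BR.T@get_obs()['ft_force'])"; python3 -m creep '[{"tx":-0.03,"finger_gap":50},{"finger_gap":50}]';python3 -c "from h import *;inb();print(BR.T@get_obs()['ft_force'])
im=camera('side');cv2.imwrite('pics/s4.png',cv2.resize(im[330:450,390:520],None,fx=4.5,fy=4.5,interpolation=2)[:,:,::-1])"
```

```text
t: 12.15
tool_pos: [511.4, -217.4, 83.3]
tool_rot: [3.141, -0.352, 0.288]
ft_force: [-7.8, -1.3, 12.7]
grip_width: 61.6
gripper_force: 25.0
t 12.15 TCP in board [59.8  0.4  3.7] rot err [ 0.001 -0.003 -0.   ]
[-3.01239231  0.96014622 14.61469934]
t: 12.35
tool_pos: [511.2, -217.7, 83.2]
tool_rot: [3.141, -0.353, 0.287]
ft_force: [-1.9, 2.6, 12.2]
grip_width: 62.0
gripper_force: 25.0
t 12.35 TCP in board [59.5  0.2  3.7] rot err [ 0.001 -0.004 -0.001]
[ 3.17190892  3.02125039 11.78052476]
```

View pics/s4.png

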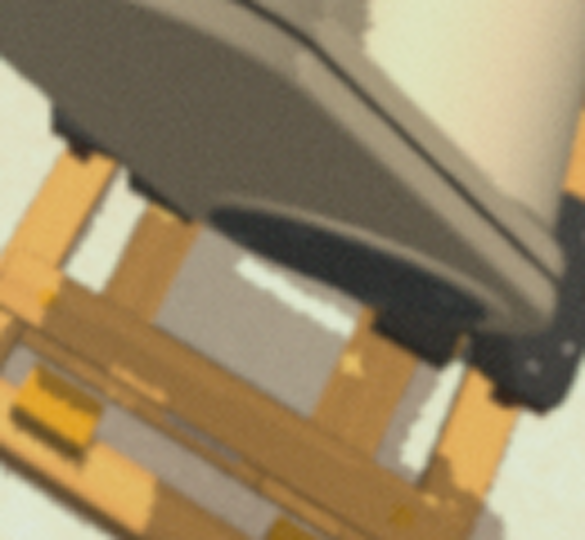

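In the tool's units: -1.5 mm is -0.03, -0.7 mm is -0.014.

```bash
python3 -m creep '[{"tx":-0.03,"tz":-0.014,"finger_gap":50},{"finger_gap":50}]';python3 -c "from h import *;inb();print(BR.T@get_obs()['ft_force'])"; python3 -m creep '[{"tx":-0.03,"finger_gap":50},{"finger_gap":50}]';python3 -c "from h import *;inb();print(BR.T@get_obs()['ft_force'])"
```

```text
t: 12.6
tool_pos: [510.9, -217.7, 83.6]
tool_rot: [3.141, -0.355, 0.287]
ft_force: [9.9, 8.2, 3.7]
grip_width: 61.5
gripper_force: 25.0
t 12.6 TCP in board [59.4  0.2  4.1] rot err [ 0.001 -0.006 -0.001]
[12.37324723  5.02844658 -0.5752208 ]
t: 12.8
tool_pos: [510.8, -217.8, 83.7]
tool_rot: [3.141, -0.356, 0.287]
ft_force: [14.6, 12.2, 7.4]
grip_width: 61.6
gripper_force: 25.0
t 12.8 TCP in board [59.3  0.2  4.3] rot err [ 0.001 -0.007 -0.001]
[19.00413851  7.56772978  0.9892508 ]
```

The ledge is felt: 19 N up the slope with the TCP stalled. I ease off and release.

```bash
python3 -m creep '[{"tx":0.03,"tz":0.01,"finger_gap":50},{"tx":0.02,"finger_gap":50},{"finger_gap":76},{"finger_gap":76},{"finger_gap":76},{"finger_gap":76}]';python3 -c "from h import *;inb();print(BR.T@get_obs()['ft_force'])"; python3 -m creep '[{"tz":-0.3,"finger_gap":76},{"tz":-0.8,"finger_gap":76},{"tz":-0.9,"finger_gap":76},{"finger_gap":76}]';python3 - <<'E'
from h import *
inb()
go(B(169,0,100),RB)
for n in("top","side"):
    im=camera(n)
    for d in outline_of(n,"panel"):
        c,_=cv2.findContours(d["pixels"].astype(np.uint8),0,2); c=max(c,key=cv2.contourArea)[:,0]
        o,r=ray(n,c); nz=BR[:,2]; s=((B(0,0,16)-o)@nz)/(r@nz); w=(o+r*s[:,None]-B0)@BR
        q=cv2.minAreaRect(w[:,:2].astype(np.float32))
        if abs(q[0][0]-60)<60 and abs(q[0][1])<60:print(n,np.round(d["location"]),np.round(q[0],1),np.round(q[1],1),round(q[2],1))
E
```

```text
t: 13.4
tool_pos: [509.6, -218.0, 81.7]
tool_rot: [3.141, -0.351, 0.287]
ft_force: [-0.3, -0.8, 0.9]
grip_width: 76.1
gripper_force: 0.0
t 13.4 TCP in board [57.5  0.4  2.9] rot err [ 0.001 -0.002 -0.001]
[-0.19091555 -0.65323076  1.05279214]
t: 13.8
tool_pos: [477.9, -229.6, 180.5]
tool_rot: [3.134, -0.356, 0.288]
ft_force: [-0.0, -0.0, 0.5]
grip_width: 76.0
gripper_force: 0.0
t 13.8 TCP in board [ 59.6  -1.8 107.2] rot err [ 0.007 -0.007  0.   ]
rotvec [ 0.007 -0.007  0.   ] d_tool(now) [109.4  -1.8   7.9] d_tool(target axes) [109.4  -1.8   7.2]
top [462. 235.] [63.   5.9] [125.   69.3] 0.7
side [450. 396.] [34.  1.] [64.5 69.2] 89.9
```

In the tool's units: 40 mm is 0.8, 35 mm is 0.7, -0.007 rad is -0.035.

```bash
python3 -m creep '[{"tx":0.7,"finger_gap":76},{"ax":0.035,"ay":-0.035,"tx":0.8,"ty":-0.02,"finger_gap":60},{"tx":0.68,"ty":-0.02,"finger_gap":50},{"finger_gap":50}]';python3 - <<'E'
from h import *
inb()
go(B(169,0,70),RB)
a=camera("side")[290:440,390:520]; b=camera("top")[140:290,410:520]
for n,X in(("side",0),("top",0)): print(n,np.round(proj(n,[B(x,y,16) for x,y in((0,31),(0,-31),(120,-31),(120,31))]),1).tolist())
cv2.imwrite("pics/s5.png",cv2.resize(np.hstack([a,b]),None,fx=3.3,fy=3.3,interpolation=2)[:,:,::-1])
E
```

```text
t: 14.4
tool_pos: [578.1, -195.7, 213.1]
tool_rot: [-3.136, -0.346, 0.29]
ft_force: [-0.3, 0.2, -0.0]
grip_width: 55.6
gripper_force: 0.0
t 14.4 TCP in board [170.1   2.3 101.7] rot err [-0.006  0.003  0.002]
rotvec [-0.006  0.003  0.002] d_tool(now) [-1.   2.5 31.7] d_tool(target axes) [-1.1  2.3 31.7]
side [[424.0, 402.0], [458.8, 423.2], [489.5, 359.4], [455.2, 341.1]]
top [[458.3, 263.9], [481.6, 256.7], [474.7, 211.4], [450.5, 218.6]]
```

View pics/s5.png

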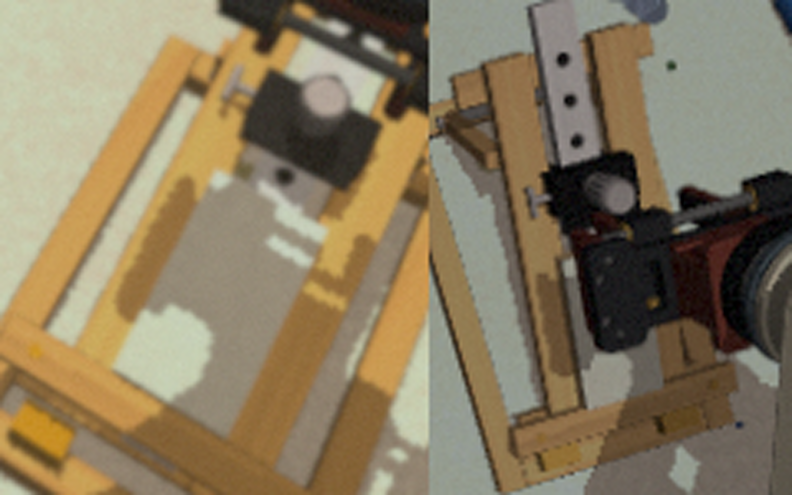

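The side view, left half, shows the panel on the board and down on the ledge. Its corners, about (424,401), (462,422) and (457,342), agree with the expected pixels to within 1-3 px. Next is the knob.

```bash
python3 -c "from h import *;print(proj('side',[B(169,0,62)]),proj('top',[B(169,0,62)]))"; python3 -m creep '[{"ax":-0.03,"ay":0.015,"az":0.01,"tx":-0.02,"ty":0.048,"tz":0.3,"finger_gap":50},{"tz":0.36,"finger_gap":50},{"tz":0.36,"finger_gap":50},{"tz":0.24,"finger_gap":50},{"finger_gap":50}]' 40;python3 - <<'E'
from h import *
inb(); go(B(169,0,36),RB); print(get_obs()["ft_force"])
E
```

```text
[[488.01426011 318.82168678]] [[467.87261524 199.53643821]]
t: 15.0
tool_pos: [592.7, -192.5, 150.6]
tool_rot: [-3.137, -0.343, 0.284]
ft_force: [0.1, -0.2, 0.3]
grip_width: 49.8
gripper_force: 0.0
t 15.0 TCP in board [162.7   1.2  37.9] rot err [-0.003  0.006 -0.004]
rotvec [-0.003  0.006 -0.004] d_tool(now) [6.3 1.2 1.8] d_tool(target axes) [6.3 1.2 1.9]
[ 0.07914145 -0.19852989  0.31969913]
```

```bash
python3 -m creep '[{"ax":-0.015,"ay":0.03,"az":-0.02,"tx":0.126,"ty":0.024,"tz":0.03,"finger_gap":50},{"finger_gap":50}]' 40;python3 -c "from h import *;inb(); go(B(169,0,36),RB)"; python3 -m creep '[{"finger_gap":35},{"finger_gap":25},{"finger_gap":15},{"finger_gap":15},{"finger_gap":15}]' 40;python3 -c "from h import *;inb(); print(BR.T@get_obs()['ft_force'])"
```

```text
t: 15.2
tool_pos: [601.9, -192.8, 155.1]
tool_rot: [3.137, -0.354, 0.29]
ft_force: [-0.0, -0.2, 0.4]
grip_width: 50.4
gripper_force: 0.0
t 15.2 TCP in board [172.5  -1.7  39. ] rot err [ 0.004 -0.005  0.002]
rotvec [ 0.004 -0.005  0.002] d_tool(now) [-3.5 -1.7  3. ] d_tool(target axes) [-3.5 -1.7  3. ]
t: 15.7
tool_pos: [601.2, -192.4, 154.6]
tool_rot: [3.138, -0.353, 0.29]
ft_force: [-1.5, 0.0, 2.9]
grip_width: 25.4
gripper_force: 40.0
t 15.7 TCP in board [171.8  -1.1  38.8] rot err [ 0.003 -0.004  0.002]
[-0.40876547  0.44052514  3.20222633]
```

```bash
python3 -m creep '[{"tz":-0.06,"finger_gap":15},{"tz":-0.06,"finger_gap":15},{"tz":-0.06,"finger_gap":15},{"tz":-0.03,"finger_gap":15},{"finger_gap":15},{"finger_gap":15}]' 45;python3 -c "from h import *;inb(); print(BR.T@get_obs()['ft_force'])"
```

```text
t: 16.3
tool_pos: [597.7, -193.4, 164.0]
tool_rot: [3.138, -0.353, 0.29]
ft_force: [3.9, 0.0, -6.1]
grip_width: 25.3
gripper_force: 45.0
t 16.3 TCP in board [171.5  -1.1  48.9] rot err [ 0.003 -0.004  0.001]
[ 1.40809966 -1.08165242 -7.00660789]
```

In the tool's units: -6 mm is -0.12, -3 mm is -0.06.

```bash
python3 -m creep '[{"tx":-0.06,"finger_gap":15},{"tx":-0.12,"finger_gap":15},{"tx":-0.12,"finger_gap":15},{"tx":-0.12,"finger_gap":15},{"tx":-0.12,"finger_gap":15},{"tx":-0.06,"finger_gap":15},{"finger_gap":15},{"finger_gap":15}]';python3 -c "from h import *;inb(); print(BR.T@get_obs()['ft_force'])"
```

```text
t: 17.1
tool_pos: [569.9, -201.6, 153.3]
tool_rot: [3.138, -0.352, 0.29]
ft_force: [-0.4, -3.1, -7.5]
grip_width: 25.2
gripper_force: 45.0
t 17.1 TCP in board [140.7  -1.1  48.7] rot err [ 0.003 -0.003  0.001]
[-3.77184711 -2.85224469 -6.58641422]
```

In the tool's units: 1.3 mm is 0.026.

```bash
python3 -m creep '[{"tx":0.026,"finger_gap":15},{"finger_gap":15}]';python3 -c "from h import *;inb(); print(BR.T@get_obs()['ft_force'])"; python3 -m creep '[{"tz":0.06,"finger_gap":15},{"tz":0.06,"finger_gap":15},{"tz":0.04,"finger_gap":15},{"finger_gap":15}]';python3 -c "from h import *;inb(); print(BR.T@get_obs()['ft_force'])"
```

```text
t: 17.3
tool_pos: [571.6, -201.1, 153.9]
tool_rot: [3.138, -0.352, 0.29]
ft_force: [0.1, -2.3, -7.7]
grip_width: 25.0
gripper_force: 45.0
t 17.3 TCP in board [142.6  -1.   48.7] rot err [ 0.003 -0.003  0.002]
[-3.2093227  -2.25637297 -7.05166321]
t: 17.7
tool_pos: [574.6, -200.3, 146.4]
tool_rot: [3.138, -0.353, 0.29]
ft_force: [-0.4, -1.7, -6.0]
grip_width: 24.9
gripper_force: 45.0
t 17.7 TCP in board [142.9  -1.1  40.6] rot err [ 0.003 -0.004  0.002]
[-2.88658796 -1.56013334 -5.36800157]
```

The pin has entered the hole (z is 8 mm lower, with no block). Now I press it home.

In the tool's units: 1 mm is 0.02.

```bash
python3 -m creep '[{"tz":0.02,"finger_gap":15},{"tz":0.02,"finger_gap":15},{"finger_gap":15},{"finger_gap":15}]';python3 -c "from h import *;inb(); print(BR.T@get_obs()['ft_force'])"
```

```text
t: 18.1
tool_pos: [575.2, -200.1, 144.8]
tool_rot: [3.138, -0.353, 0.29]
ft_force: [-1.0, -0.9, -5.2]
grip_width: 24.9
gripper_force: 45.0
t 18.1 TCP in board [142.9  -1.1  38.9] rot err [ 0.003 -0.004  0.001]
[-2.94876005 -0.53344347 -4.48474414]
```

```bash
python3 -m creep '[{"tz":0.014,"finger_gap":15},{"tz":0.01,"finger_gap":15},{"finger_gap":15}]';python3 -c "from h import *;inb(); print(BR.T@get_obs()['ft_force'])"
```

```text
t: 18.4
tool_pos: [575.8, -199.9, 144.9]
tool_rot: [3.138, -0.354, 0.29]
ft_force: [-6.5, 0.2, 6.8]
grip_width: 25.0
gripper_force: 45.0
t 18.4 TCP in board [143.5  -1.1  38.7] rot err [ 0.003 -0.005  0.002]
[-3.50435371  1.99052158  8.46068291]
```

The manual's scale: shifts go in shares of 50 mm and turns go in units of 0.2 rad. Converting my numbers, -0.8 mm is -0.016, 0.2 mm is 0.004.

```bash
python3 -m creep '[{"tx":-0.016,"tz":0.004,"finger_gap":15},{"tx":-0.008,"finger_gap":15},{"finger_gap":15},{"finger_gap":15}]';python3 - <<'E'
from h import *
inb(); print(BR.T@get_obs()['ft_force'])
a=camera("side")[290:440,390:520]; b=camera("top")[140:290,410:520]
print(np.round(proj("side",[B(x,y,16) for x,y in((0,31),(0,-31))]),1).tolist())
cv2.imwrite("pics/s6.png",cv2.resize(np.hstack([a,b]),None,fx=3.3,fy=3.3,interpolation=2)[:,:,::-1])
E
```

```text
t: 18.8
tool_pos: [575.7, -200.1, 144.8]
tool_rot: [3.138, -0.356, 0.29]
ft_force: [-2.9, 2.0, 7.7]
grip_width: 25.0
gripper_force: 45.0
t 18.8 TCP in board [143.4  -1.2  38.8] rot err [ 0.003 -0.007  0.002]
[0.49559727 2.71875702 7.9882749 ]
[[424.0, 402.0], [458.8, 423.2]]
```

View pics/s6.png

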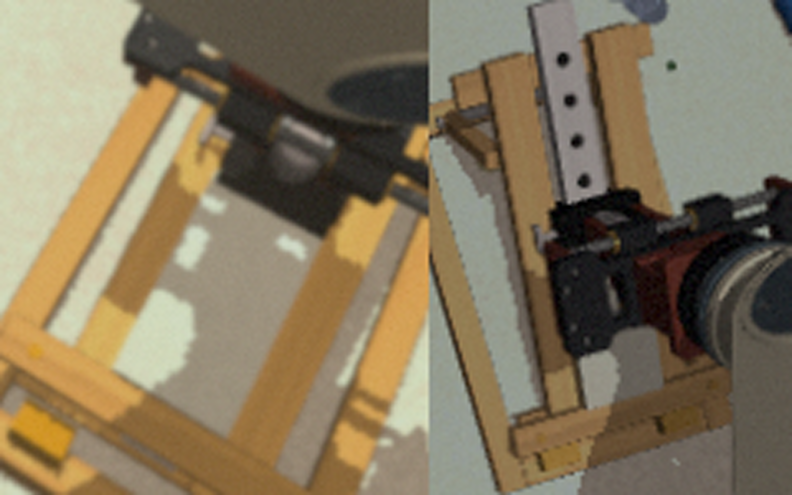

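The top view now shows four holes above the clamp, where there were three. The side view shows the lip over the panel's upper edge and the panel unmoved on the ledge. The push is steady at 8 N, so I hand the job in.

```bash
python3 -c "from plant import *;print(finish_job())"
```

```text
the job is handed in; nothing more can be done
None
```

The job is handed in at about 19 s: the panel lies on the ledge white side up, the clamp is one hole down with its lip over the panel's upper edge, and the gripper is holding the knob and pressing it home with about 8 N; no verdict was returned.

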